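# Clamp a mended bronze plaque in the bench screw press

### The arm

A 7-joint arm with a two-finger parallel gripper is mounted at the origin on the work surface. World frame = base frame: x ahead of the robot, y to its left, z up, the work surface at z = 0. Lengths are in m, angles in rad, forces in N, time in s.
With the tool pointing down it reaches from about 0.425 to 0.875 m from the base axis. Payload 9.9 kg.
Tool frame: the origin (TCP) lies midway between the tips of the shut fingers; the grasp point (between the pads) lies 19 mm behind it; z points along the fingers, y is the line along which they close (so a half turn about z gives the same grasp; the last joint's range is limited). The gripper opens to 85 mm and grips with 20 to 120 N. Pads are 22 mm wide; open, the fingers measure 114 mm over their backs; the gripper's body (76 mm by 85 mm) begins 54 mm behind the grasp point. The pads swing forward as they close: fully open they stand 13 mm farther back than shut.
Start: joints at [1.079, 0.576, 0.025, 1.437, -0.015, 1.129, -0.057], TCP at [0.268, -0.62, 0.231] pointing down, gripper open.
Joint ranges: [-2.76, 2.76], [-0.34, 2.15], [-1.52, 1.57], [0.19, 2.46], [-1.09, 4.23], [0.17, 1.99], [-2.82, 2.82]. Speed limits (rad/s): [2.22, 2.22, 3.01, 3.01, 3.14, 3.14, 3.14].

### API

Orientations are given as a unit quaternion [w, x, y, z].
In Python, from station import env, cams gives the robot as it stands.
- The arm moves only by the tool step_arm, never from a script. Its argument "motion" is a list of rows, each an object of numbers: "dx", "dy", "dz": the shift along the tool's x, y, z in mm; "roll": the turn about the tool's z in degrees. A call has exactly 10 rows; each row is the pose to reach, as a shift and turn from the pose commanded when the call began, along the tool's axes at that moment; what a row does not reach only later rows make up. A row lasts 1/12 s, in which the tool goes at most 41.7 mm and 7.16 degrees, less where a joint would pass 70% of its speed; a pose out of reach is approached as far as the arm can. A call with a gripper value outside its range is refused whole. "fingers" is the opening, from 0 (shut) to 1 (fully open), set as the call begins (left out, the last holds). The fingers move at their own pace and stop on an object; "force" is the grip in N (left out, the last holds). Time passes only in rows, so rows that repeat a pose let the fingers close, or fill a call up. It gives the time, the measured TCP pose, the force, the opening and the grip force at its end, in the units of the state.
- env.read_state(): the state, without advancing time (a new reading comes with each control period).
- cams.grab_frame(name): name is "side" or "top" or "wrist"; returns the picture (384x512x3 uint8, red, green, blue); there is no depth.
- cams.camera_params(name): a dict with "intrinsics" (3x3 intrinsics, pixels), "k1" (the pictures are not rectified: a ray, as slopes to the right and down, at radius r is drawn at 1 + k1 r^2 times it, then the intrinsics apply), "R" (3x3) and "t" (3): a world point X has camera coordinates R X + t; the wrist camera has in their place "tool_from_camera" (4x4, takes a point from camera to tool coordinates, whose origin is the TCP and whose axes are the flange's). Camera axes: x right, y down, z forward; pixel columns grow to the right and rows downward; lengths in m; the calibration is good to about 2 mm. A picture is of the moment at which its call begins: read the wrist's pose just before it. camera_params takes no time and is no camera call.
- env.sign_off(): hands the job in; it is judged then, once.
The state is a dict: "time_s": time; "joint_pos": joint angles; "qvel": joint speeds; "joint_efforts": joint torques, N m; "position": TCP position; "ee_rot": TCP orientation; "force": force on the tool from outside, world axes, zero at the start; "ft_torque": the same for the moment, N m; "width": opening from 0.0 (shut) to 1.0 (fully open); "finger_force": force on a finger pad.
Only numpy, scipy, OpenCV 4.12 (cv2) and the standard library are available. Lean on these libraries where they do the work, as an engineer would, in place of code of your own. Each camera call takes 0.05 s, during which the arm holds its last target. There are 200 camera calls.

### The job

Slide the loaded carrier board along the press bed until it is fully home against the back stop. Then wind the press down clockwise by its crank until the foot just touches the plaque, add exactly half a turn more past that first touch, and let go of the crank. Leave the other things on the table where they are.

Things in the scene. Friction and masses are not known exactly. Their poses are not given: they have to be found in the camera images.
- press: Grey bench screw press fixed to the table; its place and yaw vary. Origin on the table under the vertical screw axis; x points from the loading side to the back stop, z up. Bed 235 mm long (x -175 to +60), 150 wide, top at z 25. Two rails, 10 high, leave a channel 70 wide. Columns 20 thick at y +-63 carry a bridge 46 deep, 156 wide, z 150 to 176. Above it the crank turns at a fixed height.
- stop_face (a point): Middle of the back stop's face on the press bed, 45 mm behind the screw axis, where the carrier's far end must rest. Steel bar 84 mm wide, 14 tall. Axes as the press.
- crank (a joint): Crank angle in rad, growing clockwise seen from above; clockwise winds the foot down, 24 mm per turn. At 0 the arm points along the press's +x. Starts between 1.5 and 4.6, ends at 20. Arm 18 mm wide, top at z 205, hub 38 across. It is stiff: turning it freely takes a steady 8 N or so at the knob; it stays where it is left, also under load.
- knob_mid (a point): Middle of the crank's upright round wooden knob, 22 mm thick, 46 tall (z 208 to 254, this point at 231), 65 mm from the screw axis. It spins freely on its pin, so a gripper can hold it and go round in a circle without turning itself. Fingers opened to 50 mm clear the spindle at any angle. x points from the screw axis to the knob.
- spindle: Round steel spindle, 18 mm thick, on the screw axis, with stem, sprung foot and all; it sinks as the crank is wound and does not turn. Its top stands at most at z 250. Origin 250 mm below its top, on the axis. Below it hangs the foot, an aluminium disc 42 across, 10 thick.
- foot_guide (a point): Lower end of the spindle, where the foot's brass stem enters it. The stem was screwed out to an unknown length (varies by 16 mm): the disc starts 8 to 37 mm above the plaque and no reading tells how far. The foot is sprung: 90 N preload plus 2 N per mm of give. On touching, the resistance at the knob steps up by about 5 N, then grows by about 2.8 N per turn.
- carrier: Loose plywood carrier board 187 x 64 x 12 mm in the press's channel, 0.5 to 0.8 kg, with a bronze plaque 58 x 54 whose flat raised disc, 44 across, tops out 26 mm above the board's underside. Origin on the underside below the plaque's middle, 45 mm from the board's far end; axes as the press. Home: origin on the screw axis, far end at the stop. Starts 25 to 45 mm short; slides at 3 to 6 N.
- handle (a point): Point on the carrier's upright wooden handle block, 24 x 24 mm and 40 tall, near the front end of the board, 130 mm before the plaque's middle. The block's top is 12 mm above this point (77 mm over the table), the board's upper face 28 mm below it. Axes as the carrier.
- brush: Bystander: flat brush lying beside the press. Origin on its underside.
- jar: Bystander: small closed jar, 48 across, 60 tall. Origin under its middle.
- dish: Bystander: white ceramic bowl, 80 across, 30 tall. Origin under its middle.
- lid_cast: Bystander: bronze lid with a boss, 64 across, 22 tall. Origin under its middle.
- swatch: Bystander: dark wood block 70 x 45 x 18. Origin under its middle.
There are look-alikes about, which are no part of the job. Of the things like the carrier, leave any that is blue or orange; of the rest the smaller one is meant.

How it is judged:
On the way, in this order (a step that is already met when the one before it is completed fails the run):
1. the carrier is home against the back stop (x of carrier in the frame of press between -0.003 and 0.004 m and horizontal distance between carrier and press below 0.006 m), for 0.1 s.
2. the foot is wound down onto the plaque (contact force between spindle and carrier above 60 N), for 0.1 s.
3. half a turn has been added past first touch (contact force between spindle and carrier between 109.5 and 121.5 N), for 0.2 s.
At the end, for the whole second after the job is handed in: The carrier is home (within 3 mm of the stop, origin within 6 mm of the screw axis) and the foot presses the plaque with half a turn past first touch, 0.12 turn either way (a foot force of 109.5 to 121.5 N); crank released and at rest (all of step 1 and all of step 3 and velocity of joint crank between -0.05 and 0.05 rad/s and linear speed of carrier below 0.02 m/s).
It fails at once if the plaque is overloaded: the foot is wound more than about 0.8 turn past first touch (131 N) (contact force between spindle and carrier above 131 N).
It fails at once if a bystander (brush, jar, bowl, lid, wood block) is displaced by more than 30 mm (distance of any of brush, jar, dish, lid_cast, swatch from where it was at the start of the episode above 0.03 m).
It also fails if it takes over 72 s, if anything falls off the work surface, if the arm or the gripper's body presses on something with over 40 N, if the wrist force passes 120 N, or if a joint passes its speed limit or range.

## Working session

There is one attempt and no reset: what is moved stays moved. The work goes in short steps, Python scripts to look and compute and a tool call to move; the robot and the scene stay as the last step left them, time stands still between calls to the robot, and variables do not carry over. Pictures are saved under pics/ and viewed, at most 10 in all, crops included, and the job is handed in when it is done.

Besides the shell and the picture viewer there is one more tool, called after ">>>" by a JSON object that holds its "api" and its "payload", one argument or row to a line. step_arm: Moves the arm, as the interface text tells. Its arguments: {"type":"object","properties":{"motion":{"type":"array","items":{"type":"object","properties":{"dx":{"type":"number"},"dy":{"type":"number"},"dz":{"type":"number"},"roll":{"type":"number"}}}},"fingers":{"type":"number"},"force":{"type":"number"}},"required":["motion"]}

```bash
ls; mkdir -p pics
python3 - <<'E'
from station import env, cams
import cv2, numpy as np
s=env.read_state(); print(s)
for n in ("side","top"):
    p=cams.camera_params(n); print(n,p)
    im=cams.grab_frame(n); cv2.imwrite(f"pics/{n}0.png",cv2.resize(im[:,:,::-1],(800,600),interpolation=cv2.INTER_CUBIC)); np.save(f"pics/{n}0.npy",im)
print(cams.camera_params("wrist"))
E
```

```text
pics
{'time_s': 0.0, 'joint_pos': array([ 1.07920093,  0.5765336 ,  0.02482524,  1.43791059, -0.01501264,
        1.12901193, -0.05653537]), 'qvel': array([-0.00094878,  0.00077242,  0.00070712,  0.00025353,  0.00059126,
        0.0006801 ,  0.00143528]), 'joint_efforts': array([-8.35617084e-04, -7.65771389e+01,  2.24992968e+00, -2.85976160e+01,
        1.52297941e-02,  1.27518625e-02, -3.22002222e-05]), 'position': array([ 0.2675322 , -0.61921793,  0.23044033]), 'ee_rot': array([-8.14940683e-04,  9.79283517e-01,  2.02492194e-01, -2.02374991e-04]), 'force': array([-0.47903126, -0.12061902,  0.37510832]), 'ft_torque': array([-0.01907122, -0.00042877,  0.01096523]), 'finger_force': 0.0, 'width': 1.001723711975377}
side {'intrinsics': array([[476.02383001,   0.        , 267.20907503],
       [  0.        , 476.02383001, 188.23820999],
       [  0.        ,   0.        ,   1.        ]]), 'k1': -0.010932395325062304, 'R': array([[-0.9495043 , -0.31371594,  0.00488851],
       [-0.22826466,  0.68001698, -0.69675832],
       [ 0.21525992, -0.66269089, -0.71728931]]), 't': array([0.44164752,
[... 326 characters left out ...]
38143e-03, -1.32659227e-01],
       [ 1.32659531e-01,  6.03312493e-04, -9.91161483e-01]]), 't': array([0.07108594, 0.45419419, 1.4626073 ])}
{'intrinsics': array([[287.40845706,   0.        , 258.22128777],
       [  0.        , 287.40845706, 191.72880225],
       [  0.        ,   0.        ,   1.        ]]), 'k1': -0.06857328575981711, 'tool_from_camera': array([[-9.43714154e-04, -9.53209594e-01, -3.02308748e-01,
         7.70293928e-02],
       [ 9.99999527e-01, -8.27958989e-04, -5.11051222e-04,
        -2.54322352e-04],
       [ 2.36839683e-04, -3.02309087e-01,  9.53209924e-01,
        -1.42599399e-01],
       [ 0.00000000e+00,  0.00000000e+00,  0.00000000e+00,
         1.00000000e+00]])}
```

View pics/top0.png

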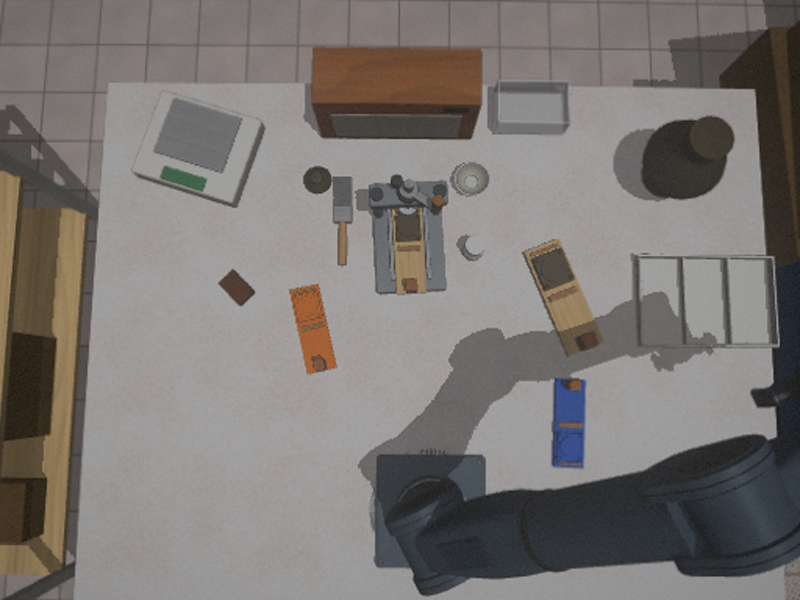

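View pics/side0.png

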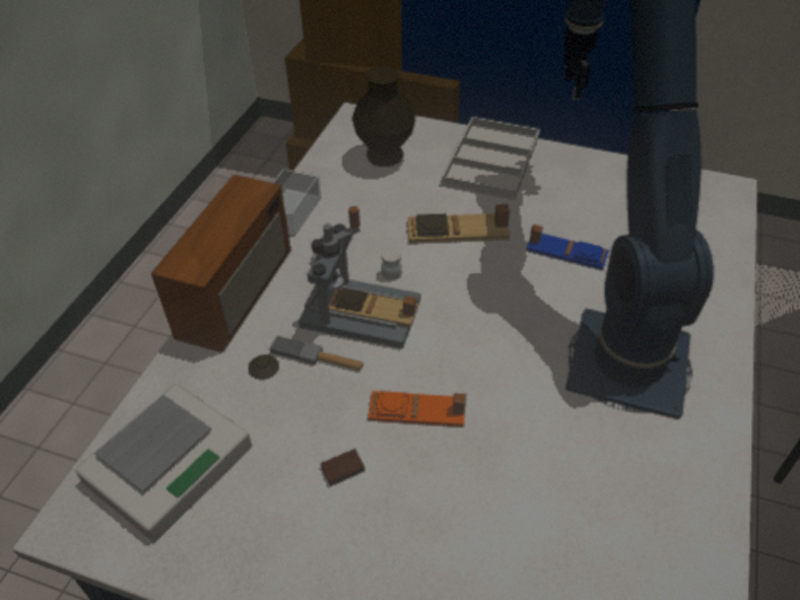

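The top view shows the press near (408,235), with the carrier's handle at (410,285) and the crank knob at (437,201). The side view shows the handle at (408,305) and the knob at (354,217). The board in the channel is the right one. I'll zoom in on both.

```bash
cat > h.py <<'E'
import numpy as np, cv2
from scipy.optimize import least_squares
from scipy.spatial.transform import Rotation as Ro
from station import env, cams
def cam(n,s=None):
    p=cams.camera_params(n)
    if n!="wrist": return p["intrinsics"],p["k1"],p["R"],p["t"]
    T=np.eye(4); q=s["ee_rot"]; T[:3,:3]=Ro.from_quat(np.r_[q[1:],q[0]]).as_matrix(); T[:3,3]=s["position"]
    W=np.linalg.inv(T@p["tool_from_camera"]); return p["intrinsics"],p["k1"],W[:3,:3],W[:3,3]
def proj(c,X):
    K,k,R,t=c; d=np.array([k,0,0,0,0.])
    return cv2.projectPoints(np.atleast_2d(np.float64(X)),cv2.Rodrigues(R)[0],t,K,d)[0][:,0]
def tri(obs):  # [(cam,(u,v)),..]
    f=lambda X:np.concatenate([proj(c,X)[0]-uv for c,uv in obs])
    r=least_squares(f,[.6,0,.1]); return r.x,r.fun
def onz(c,uv,z):
    r=least_squares(lambda a:proj(c,[a[0],a[1],z])[0]-uv,[.6,0]); return np.r_[r.x,z]
E
python3 - <<'E'
import numpy as np,cv2
t=np.load("pics/top0.npy");s=np.load("pics/side0.npy")
a=cv2.resize(t[108:192,230:286],(400,600),interpolation=cv2.INTER_CUBIC)   # scale 7.143
b=cv2.resize(s[126:225,190:273][:, :],None,fx=4.8,fy=6,interpolation=cv2.INTER_CUBIC)[:600,:400]
o=np.hstack([a,np.zeros_like(a)]); o[:b.shape[0],400:400+b.shape[1]]=b
o=np.clip(o*1.5,0,255).astype(np.uint8)
cv2.imwrite("pics/zoom.png",o[:,:,::-1]); print(a.shape,b.shape)
E
```

```text
(600, 400, 3) (594, 398, 3)
```

View pics/zoom.png

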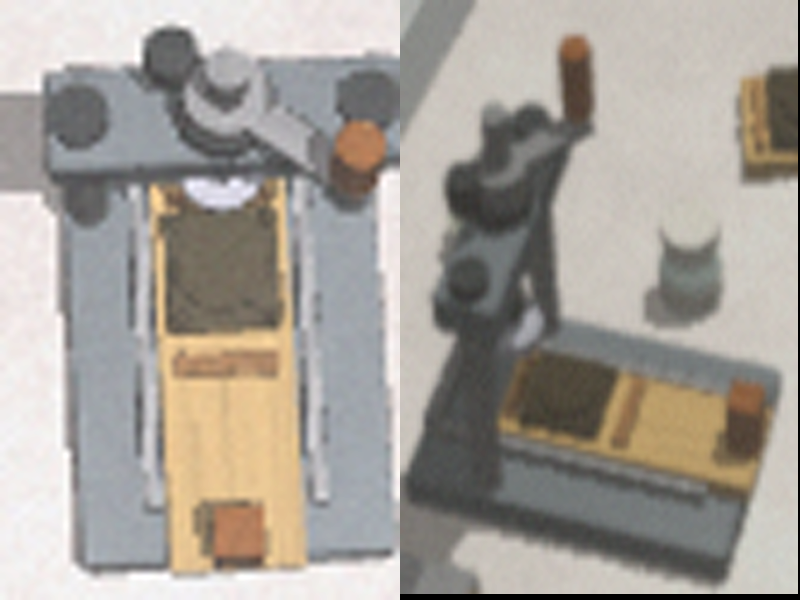

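The zoom shows the knob top at (360,142) in the top crop and (575,44) in the side crop. The handle top is at (241,527) and (747,388), and the spindle top at (232,66) and (495,106).

Run:
```python
from h import *
T,S=cam("top"),cam("side")
t=lambda x,y:((x+.5)/7.143+229.5,(y+.5)/7.143+107.5)
s=lambda x,y:((x-400+.5)/4.8+189.5,(y+.5)/6+125.5)
for n,a,b in [("knobtop",t(360,140),s(575,44)),("handletop",t(241,529),s(747,388)),("spindletop",t(232,66),s(495,106))]:
    X,r=tri([(T,a),(S,b)]); print(n,X.round(4),r.round(2))
ax=onz(T,t(232,66),.245)
print("axis z.245",ax,"knob z.254",onz(T,t(360,140),.254),"handle z.077",onz(T,t(241,529),.077))
# rails, bed edges yaw
for n,p,q,z in [("railL in",(152,200),(165,500),.035),("railR in",(294,200),(312,500),.035),("bedleft",(70,300),(82,565),.025),("bed front",(85,568),(390,553),.025),("board L",(161,250),(172,565),.037),("board R",(284,250),(305,565),.037)]:
    P,Q=onz(T,t(*p),z),onz(T,t(*q),z); d=P-Q; print(n,P.round(4),Q.round(4),"yaw",np.degrees(np.arctan2(d[1],d[0])).round(2))
q=env.read_state()["ee_rot"];print(Ro.from_quat(np.r_[q[1:],q[0]]).as_matrix().round(3))
```

```text
knobtop [ 0.6035 -0.      0.2556] [ 0.02  0.07 -0.08 -0.02]
handletop [0.4693 0.0437 0.0819] [-0.01 -0.06  0.06  0.01]
spindletop [0.6381 0.0523 0.2454] [-0.05 -0.22  0.22  0.06]
axis z.245 [0.63752727 0.05217355 0.245     ] knob z.254 [ 6.04187419e-01 -6.05791097e-05  2.54000000e-01] handle z.077 [0.46987703 0.04358527 0.077     ]
railL in [0.6345 0.0862 0.035 ] [0.4896 0.0786 0.035 ] yaw 3.01
railR in [0.6352 0.0184 0.035 ] [0.4903 0.0093 0.035 ] yaw 3.59
bedleft [0.5877 0.125  0.025 ] [0.4597 0.1176 0.025 ] yaw 3.33
bed front [0.4583 0.1161 0.025 ] [ 0.4669 -0.0281  0.025 ] yaw 93.39
board L [0.6097 0.0817 0.037 ] [0.4585 0.075  0.037 ] yaw 2.52
board R [0.6102 0.0231 0.037 ] [0.4591 0.0126 0.037 ] yaw 4.0
[[ 0.918  0.397 -0.001]
 [ 0.397 -0.918  0.001]
 [-0.    -0.001 -1.   ]]
```

>>> {"api": "step_arm", "payload": {
  "motion": [
    {"dx": 27, "dy": -32, "roll": -7},
    {"dx": 54, "dy": -63, "roll": -14},
    {"dx": 81, "dy": -95, "roll": -21},
    {"dx": 108, "dy": -127, "roll": -28},
    {"dx": 135, "dy": -158, "roll": -35},
    {"dx": 162, "dy": -190, "roll": -42},
    {"dx": 189, "dy": -222, "roll": -49},
    {"dx": 216, "dy": -253, "roll": -56},
    {"dx": 243, "dy": -285, "roll": -63},
    {"dx": 269, "dy": -317, "roll": -70}
  ],
  "fingers": 1,
  "force": 60
}}

```text
invalid input at $.motion[0]: expected keys dx, dy, dz, roll
```

>>> {"api": "step_arm", "payload": {
  "motion": [
    {"dx": 27, "dy": -32, "dz": 0, "roll": -7},
    {"dx": 54, "dy": -63, "dz": 0, "roll": -14},
    {"dx": 81, "dy": -95, "dz": 0, "roll": -21},
    {"dx": 108, "dy": -127, "dz": 0, "roll": -28},
    {"dx": 135, "dy": -158, "dz": 0, "roll": -35},
    {"dx": 162, "dy": -190, "dz": 0, "roll": -42},
    {"dx": 189, "dy": -222, "dz": 0, "roll": -49},
    {"dx": 216, "dy": -253, "dz": 0, "roll": -56},
    {"dx": 243, "dy": -285, "dz": 0, "roll": -63},
    {"dx": 269, "dy": -317, "dz": 0, "roll": -70}
  ],
  "fingers": 1,
  "force": 60
}}

```text
time_s: 0.93
position: [0.389, -0.22, 0.2313]
ee_rot: [0.0, 0.684, 0.73, -0.0]
force: [1.6, 0.6, 0.3]
width: 0.998
finger_force: 0.0
```

>>> {"api": "step_arm", "payload": {
  "motion": [
    {"dx": 32, "dy": 12, "dz": 10, "roll": 0},
    {"dx": 65, "dy": 24, "dz": 20, "roll": 0},
    {"dx": 97, "dy": 37, "dz": 30, "roll": 0},
    {"dx": 129, "dy": 49, "dz": 40, "roll": 0},
    {"dx": 161, "dy": 61, "dz": 50, "roll": 0},
    {"dx": 194, "dy": 73, "dz": 60, "roll": 0},
    {"dx": 226, "dy": 85, "dz": 70, "roll": 0},
    {"dx": 258, "dy": 97, "dz": 80, "roll": 0},
    {"dx": 258, "dy": 97, "dz": 90, "roll": 0},
    {"dx": 258, "dy": 97, "dz": 90, "roll": 0}
  ]
}}

```text
time_s: 1.77
position: [0.4699, 0.0435, 0.1397]
ee_rot: [-0.001, 0.684, 0.729, -0.001]
force: [-1.5, -0.4, -0.3]
width: 0.999
finger_force: 0.0
```

Run:
```python
from h import *
s=env.read_state(); im=cams.grab_frame("wrist"); print(s["position"].round(4),s["ee_rot"].round(4),s["force"].round(1))
np.savez("pics/w1.npz",im=im,p=s["position"],q=s["ee_rot"])
c=cam("wrist",s); print(proj(c,[[.4697,.0437,.077],[.638,.052,.245],[.604,0,.254]]).round(1))
cv2.imwrite("pics/w1.png",cv2.resize(im[:,:,::-1],(768,576)))
```

```text
[0.4699 0.0435 0.1397] [-1.200e-03  6.844e-01  7.291e-01 -7.000e-04] [-1.5 -0.4 -0.3]
[[258.8 207. ]
 [553.7 304.8]
 [554.9 450.8]]
```

View pics/w1.png

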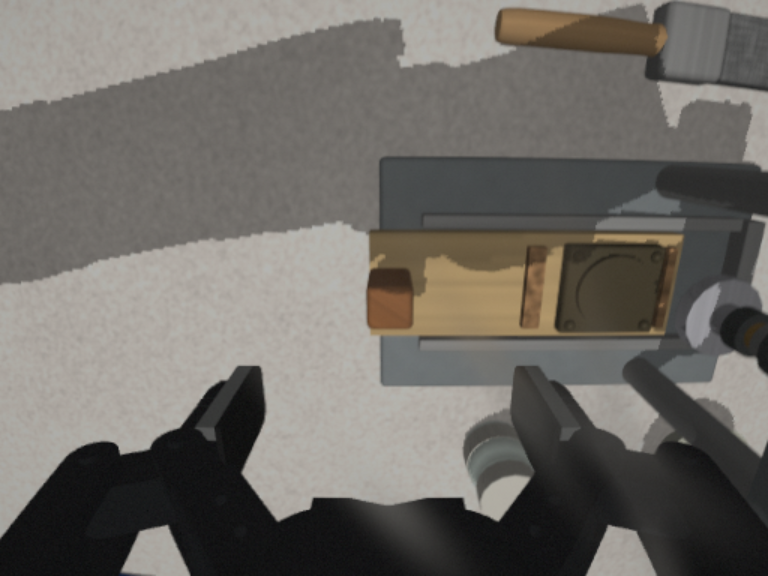

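The handle top is at (390,310), where I predicted it, and it sits between the fingers. I'm descending to grip it.

>>> {"api": "step_arm", "payload": {
  "motion": [
    {"dx": 0, "dy": 0, "dz": 20, "roll": 0},
    {"dx": 0, "dy": 0, "dz": 40, "roll": 0},
    {"dx": 0, "dy": 0, "dz": 60, "roll": 0},
    {"dx": 0, "dy": 0, "dz": 75, "roll": 0},
    {"dx": 0, "dy": 0, "dz": 85, "roll": 0},
    {"dx": 0, "dy": 0, "dz": 92, "roll": 0},
    {"dx": 0, "dy": 0, "dz": 94, "roll": 0},
    {"dx": 0, "dy": 0, "dz": 94, "roll": 0},
    {"dx": 0, "dy": 0, "dz": 94, "roll": 0},
    {"dx": 0, "dy": 0, "dz": 94, "roll": 0}
  ]
}}

```text
time_s: 2.65
position: [0.4711, 0.0411, 0.048]
ee_rot: [0.0, 0.686, 0.727, 0.0]
force: [-0.7, 0.2, 0.7]
width: 1.004
finger_force: 0.0
```

>>> {"api": "step_arm", "payload": {
  "motion": [
    {"dx": 0, "dy": 0, "dz": 0, "roll": 0},
    {"dx": 0, "dy": 0, "dz": 0, "roll": 0},
    {"dx": 0, "dy": 0, "dz": 0, "roll": 0},
    {"dx": 0, "dy": 0, "dz": 0, "roll": 0},
    {"dx": 0, "dy": 0, "dz": 0, "roll": 0},
    {"dx": 0, "dy": 0, "dz": 0, "roll": 0},
    {"dx": 0, "dy": 0, "dz": 0, "roll": 0},
    {"dx": 0, "dy": 0, "dz": 0, "roll": 0},
    {"dx": 0, "dy": 0, "dz": 0, "roll": 0},
    {"dx": 0, "dy": 0, "dz": 0, "roll": 0}
  ],
  "fingers": 0.1,
  "force": 30
}}

```text
time_s: 3.48
position: [0.4709, 0.0414, 0.0475]
ee_rot: [0.0, 0.686, 0.728, 0.0]
force: [0.7, -0.4, 5.3]
width: 0.274
finger_force: 31.3
```

>>> {"api": "step_arm", "payload": {
  "motion": [
    {"dx": 0, "dy": 4, "dz": 0, "roll": 0},
    {"dx": 0, "dy": 8, "dz": 0, "roll": 0},
    {"dx": 0, "dy": 12, "dz": 0, "roll": 0},
    {"dx": 0, "dy": 16, "dz": 0, "roll": 0},
    {"dx": 0, "dy": 20, "dz": 0, "roll": 0},
    {"dx": 0, "dy": 23, "dz": 0, "roll": 0},
    {"dx": 0, "dy": 26, "dz": 0, "roll": 0},
    {"dx": 0, "dy": 28, "dz": 0, "roll": 0},
    {"dx": 0, "dy": 30, "dz": 0, "roll": 0},
    {"dx": 0, "dy": 32, "dz": 0, "roll": 0}
  ]
}}

```text
time_s: 4.32
position: [0.4986, 0.0424, 0.0474]
ee_rot: [-0.002, 0.686, 0.728, -0.003]
force: [-14.7, -1.0, 21.6]
width: 0.275
finger_force: 33.8
```

>>> {"api": "step_arm", "payload": {
  "motion": [
    {"dx": 0, "dy": 0.5, "dz": 0, "roll": 0},
    {"dx": 0, "dy": 1, "dz": 0, "roll": 0},
    {"dx": 0, "dy": 1.5, "dz": 0, "roll": 0},
    {"dx": 0, "dy": 2, "dz": 0, "roll": 0},
    {"dx": 0, "dy": 2.5, "dz": 0, "roll": 0},
    {"dx": 0, "dy": 3, "dz": 0, "roll": 0},
    {"dx": 0, "dy": 3.5, "dz": 0, "roll": 0},
    {"dx": 0, "dy": 4, "dz": 0, "roll": 0},
    {"dx": 0, "dy": 4.5, "dz": 0, "roll": 0},
    {"dx": 0, "dy": 5, "dz": 0, "roll": 0}
  ]
}}

```text
time_s: 5.15
position: [0.5036, 0.0427, 0.0474]
ee_rot: [-0.001, 0.686, 0.728, -0.003]
force: [-14.3, -1.0, 20.9]
width: 0.273
finger_force: 33.7
```

>>> {"api": "step_arm", "payload": {
  "motion": [
    {"dx": 0, "dy": 0, "dz": -1, "roll": 0},
    {"dx": 0, "dy": 0, "dz": -2, "roll": 0},
    {"dx": 0, "dy": 0.5, "dz": -3, "roll": 0},
    {"dx": 0, "dy": 1, "dz": -3, "roll": 0},
    {"dx": 0, "dy": 1.5, "dz": -3, "roll": 0},
    {"dx": 0, "dy": 2, "dz": -3, "roll": 0},
    {"dx": 0, "dy": 2.5, "dz": -3, "roll": 0},
    {"dx": 0, "dy": 3, "dz": -3, "roll": 0},
    {"dx": 0, "dy": 3.5, "dz": -3, "roll": 0},
    {"dx": 0, "dy": 4, "dz": -3, "roll": 0}
  ]
}}

```text
time_s: 5.98
position: [0.5101, 0.0433, 0.05]
ee_rot: [-0.001, 0.686, 0.728, -0.001]
force: [-5.9, -0.6, -5.3]
width: 0.277
finger_force: 30.4
```

>>> {"api": "step_arm", "payload": {
  "motion": [
    {"dx": 0, "dy": 0.5, "dz": 1, "roll": 0},
    {"dx": 0, "dy": 1, "dz": 1, "roll": 0},
    {"dx": 0, "dy": 1.5, "dz": 1, "roll": 0},
    {"dx": 0, "dy": 2, "dz": 1, "roll": 0},
    {"dx": 0, "dy": 2.5, "dz": 1, "roll": 0},
    {"dx": 0, "dy": 3, "dz": 1, "roll": 0},
    {"dx": 0, "dy": 3.5, "dz": 1, "roll": 0},
    {"dx": 0, "dy": 4, "dz": 1, "roll": 0},
    {"dx": 0, "dy": 4.5, "dz": 1, "roll": 0},
    {"dx": 0, "dy": 5, "dz": 1, "roll": 0}
  ]
}}

```text
time_s: 6.82
position: [0.5099, 0.0429, 0.0484]
ee_rot: [-0.003, 0.686, 0.728, -0.005]
force: [-24.9, 0.3, 5.6]
width: 0.277
finger_force: 32.2
```

>>> {"api": "step_arm", "payload": {
  "motion": [
    {"dx": 0, "dy": -1, "dz": 0, "roll": 0},
    {"dx": 0, "dy": -2, "dz": 0, "roll": 0},
    {"dx": 0, "dy": -3, "dz": 0, "roll": 0},
    {"dx": 0, "dy": -4, "dz": 0, "roll": 0},
    {"dx": 0, "dy": -5, "dz": 0, "roll": 0},
    {"dx": 0, "dy": -5, "dz": 0, "roll": 0},
    {"dx": 0, "dy": -5, "dz": 0, "roll": 0},
    {"dx": 0, "dy": -5, "dz": 0, "roll": 0},
    {"dx": 0, "dy": -5, "dz": 0, "roll": 0},
    {"dx": 0, "dy": -5, "dz": 0, "roll": 0}
  ]
}}

```text
time_s: 7.65
position: [0.51, 0.0433, 0.049]
ee_rot: [-0.001, 0.686, 0.728, -0.001]
force: [-7.0, -0.0, -4.3]
width: 0.276
finger_force: 30.5
```

>>> {"api": "step_arm", "payload": {
  "motion": [
    {"dx": 0, "dy": 0, "dz": 0, "roll": 0},
    {"dx": 0, "dy": 0, "dz": 0, "roll": 0},
    {"dx": 0, "dy": 0, "dz": 0, "roll": 0},
    {"dx": 0, "dy": 0, "dz": 0, "roll": 0},
    {"dx": 0, "dy": 0, "dz": 0, "roll": 0},
    {"dx": 0, "dy": 0, "dz": 0, "roll": 0},
    {"dx": 0, "dy": 0, "dz": 0, "roll": 0},
    {"dx": 0, "dy": 0, "dz": 0, "roll": 0},
    {"dx": 0, "dy": 0, "dz": -5, "roll": 0},
    {"dx": 0, "dy": 0, "dz": -10, "roll": 0}
  ],
  "fingers": 0.6
}}

```text
time_s: 8.48
position: [0.5114, 0.0437, 0.0595]
ee_rot: [-0.0, 0.686, 0.728, -0.0]
force: [-0.5, -0.5, -0.5]
width: 0.601
finger_force: 0.0
```

Run:
```python
from h import *
s=env.read_state();print(s["position"],s["ee_rot"],s["force"])
```

```text
[0.51137655 0.04372312 0.05953317] [-1.85972683e-04  6.85995054e-01  7.27606154e-01 -1.91472453e-04] [-0.51348653 -0.50655858 -0.5213929 ]
```

>>> {"api": "step_arm", "payload": {
  "motion": [
    {"dx": 0, "dy": 0, "dz": -35, "roll": 0},
    {"dx": 0, "dy": 0, "dz": -70, "roll": 0},
    {"dx": 0, "dy": 0, "dz": -105, "roll": 0},
    {"dx": 0, "dy": 0, "dz": -140, "roll": 0},
    {"dx": 0, "dy": 0, "dz": -175, "roll": 0},
    {"dx": 0, "dy": 0, "dz": -210, "roll": 0},
    {"dx": 0, "dy": 0, "dz": -240, "roll": 0},
    {"dx": -16, "dy": 30, "dz": -240, "roll": 0},
    {"dx": -32, "dy": 60, "dz": -240, "roll": 0},
    {"dx": -49, "dy": 90, "dz": -240, "roll": 0}
  ],
  "fingers": 0.59
}}

```text
time_s: 9.32
position: [0.6052, -0.0003, 0.3013]
ee_rot: [0.001, 0.686, 0.728, 0.001]
force: [-0.4, 0.5, 0.5]
width: 0.592
finger_force: 0.0
```

Run:
```python
from h import *
s=env.read_state(); im=cams.grab_frame("wrist"); s=env.read_state(); print(s["position"].round(4),s["ee_rot"].round(4),s["force"].round(1))
c=cam("wrist",s); P=proj(c,[[.604,0,.254],[.638,.052,.245],[.604,0,.231]]); print(P.round(1))
np.savez("pics/w2.npz",im=im,p=s["position"],q=s["ee_rot"])
im=im[:,:,::-1].copy()
cv2.imwrite("pics/w2.png",cv2.resize(im,(768,576)))
```

```text
[ 0.6101 -0.0051  0.2993] [1.800e-03 6.876e-01 7.261e-01 5.000e-04] [ 3.6 -4.9 -0.2]
[[250.4 208.7]
 [304.2 134.9]
 [251.1 198. ]]
```

View pics/w2.png

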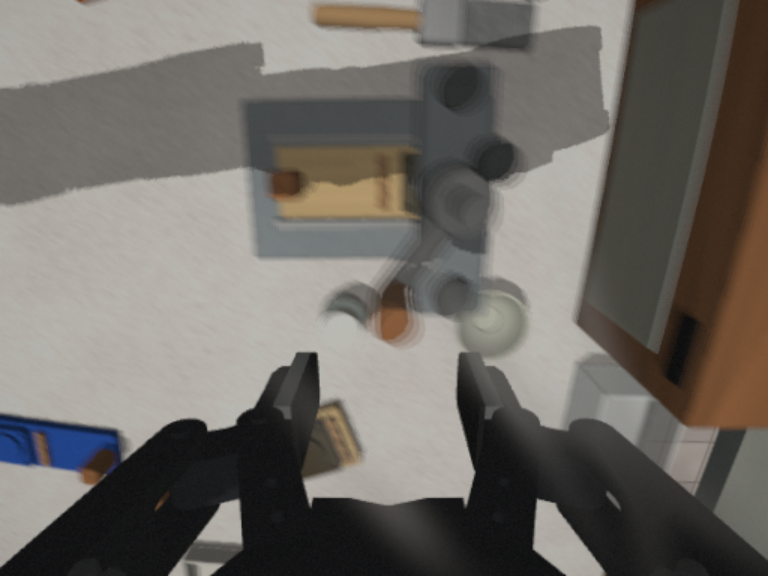

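The picture is motion-blurred. The knob is around (393,322), near the grasp axis. I'll let the arm settle and measure the knob's colour blob.

>>> {"api": "step_arm", "payload": {
  "motion": [
    {"dx": 0, "dy": 0, "dz": 10, "roll": 0},
    {"dx": 0, "dy": 0, "dz": 20, "roll": 0},
    {"dx": 0, "dy": 0, "dz": 20, "roll": 0},
    {"dx": 0, "dy": 0, "dz": 20, "roll": 0},
    {"dx": 0, "dy": 0, "dz": 20, "roll": 0},
    {"dx": 0, "dy": 0, "dz": 20, "roll": 0},
    {"dx": 0, "dy": 0, "dz": 20, "roll": 0},
    {"dx": 0, "dy": 0, "dz": 20, "roll": 0},
    {"dx": 0, "dy": 0, "dz": 20, "roll": 0},
    {"dx": 0, "dy": 0, "dz": 20, "roll": 0}
  ]
}}

```text
time_s: 10.2
position: [0.6043, 0.0001, 0.2795]
ee_rot: [0.0, 0.686, 0.728, 0.0]
force: [-0.3, -1.0, -1.0]
width: 0.591
finger_force: 0.0
```

Run:
```python
from h import *
s=env.read_state(); im=cams.grab_frame("wrist"); print(s["position"].round(4),s["ee_rot"].round(4))
c=cam("wrist",s); print(proj(c,[[.604,0,.254],[.638,.052,.245],[.604,0,.231]]).round(1))
cv2.imwrite("pics/w3.png",cv2.resize(im[60:260,150:400][:,:,::-1],(750,600),interpolation=cv2.INTER_CUBIC))
```

```text
[6.043e-01 1.000e-04 2.795e-01] [1.000e-04 6.860e-01 7.276e-01 1.000e-04]
[[258.6 227.9]
 [318.2 147.8]
 [258.5 214.4]]
```

View pics/w3.png

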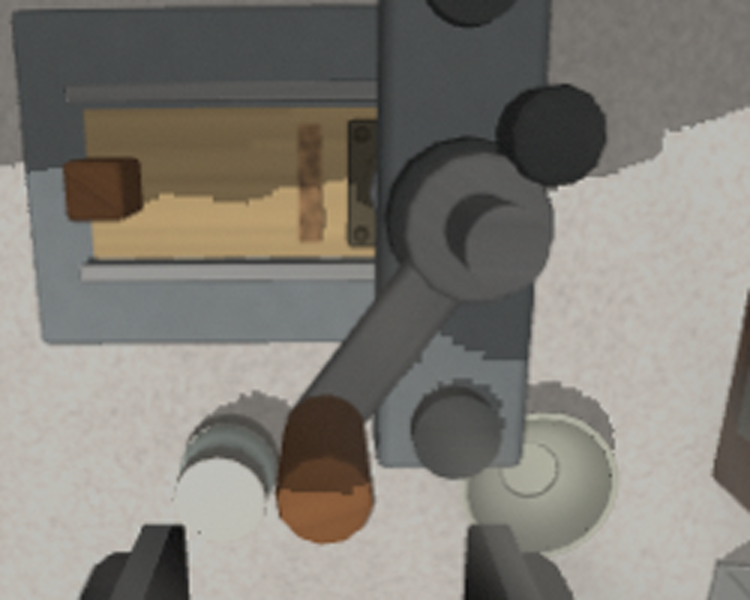

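The knob top is at crop (325,500), within 1 px of the prediction. The spindle top is at (510,247), which puts the axis near (0.639, 0.0545). I'm descending to grip the knob.

>>> {"api": "step_arm", "payload": {
  "motion": [
    {"dx": 0, "dy": 0, "dz": 15, "roll": 0},
    {"dx": 0, "dy": 0, "dz": 30, "roll": 0},
    {"dx": 0, "dy": 0, "dz": 45, "roll": 0},
    {"dx": 0, "dy": 0, "dz": 55, "roll": 0},
    {"dx": 0, "dy": 0, "dz": 60, "roll": 0},
    {"dx": 0, "dy": 0, "dz": 62, "roll": 0},
    {"dx": 0, "dy": 0, "dz": 62, "roll": 0},
    {"dx": 0, "dy": 0, "dz": 62, "roll": 0},
    {"dx": 0, "dy": 0, "dz": 62, "roll": 0},
    {"dx": 0, "dy": 0, "dz": 62, "roll": 0}
  ]
}}

```text
time_s: 11.08
position: [0.6046, 0.0001, 0.218]
ee_rot: [0.0, 0.686, 0.728, 0.0]
force: [-0.9, 0.6, 0.2]
width: 0.589
finger_force: 0.0
```

>>> {"api": "step_arm", "payload": {
  "motion": [
    {"dx": 0, "dy": 0, "dz": 0, "roll": 0},
    {"dx": 0, "dy": 0, "dz": 0, "roll": 0},
    {"dx": 0, "dy": 0, "dz": 0, "roll": 0},
    {"dx": 0, "dy": 0, "dz": 0, "roll": 0},
    {"dx": 0, "dy": 0, "dz": 0, "roll": 0},
    {"dx": 0, "dy": 0, "dz": 0, "roll": 0},
    {"dx": 0, "dy": 0, "dz": 0, "roll": 0},
    {"dx": 0, "dy": 0, "dz": 0, "roll": 0},
    {"dx": 0, "dy": 0, "dz": 0, "roll": 0},
    {"dx": 0, "dy": 0, "dz": 0, "roll": 0}
  ],
  "fingers": 0.1,
  "force": 50
}}

```text
time_s: 11.92
position: [0.6042, 0.0001, 0.2177]
ee_rot: [0.0, 0.686, 0.728, -0.0]
force: [-3.0, -0.7, 5.1]
width: 0.243
finger_force: 48.8
```

```bash
cat > arc.py <<'E'
# rows for the crank: from angle a0 (deg) by step, relative to commanded start; tool axes: dx=press y, dy=press x
import numpy as np,sys
C=np.array(eval(sys.argv[1])); R=65; yaw=np.radians(93.4)
X=np.array([np.cos(yaw),np.sin(yaw)]);Y=np.array([np.sin(yaw),-np.cos(yaw)])
P=np.array(eval(sys.argv[2])); step=float(sys.argv[3]); n=int(sys.argv[4])
a=np.degrees(np.arctan2(*(P-C)[::-1]))
for k in range(n):
    p=lambda b:C+R*np.array([np.cos(np.radians(b)),np.sin(np.radians(b))])
    p0=P if k==0 else p(a-k*step)
    print("from",round(a-k*step,1),[tuple(round(float(v),1) for v in ((p(a-k*step-step*(i+1)/10)-p0)@X,(p(a-k*step-step*(i+1)/10)-p0)@Y)) for i in range(10)])
E
python3 arc.py "(639,54.5)" "(604,0)" 30 12
```

```text
from -122.7 [(1.9, -2.8), (4.1, -5.4), (6.5, -7.9), (8.9, -10.2), (11.5, -12.4), (14.2, -14.5), (17.0, -16.4), (19.9, -18.2), (22.9, -19.8), (26.0, -21.3)]
from -152.7 [(3.1, -1.3), (6.4, -2.4), (9.6, -3.4), (12.9, -4.2), (16.3, -4.8), (19.7, -5.2), (23.0, -5.5), (26.4, -5.6), (29.9, -5.5), (33.2, -5.2)]
from -182.7 [(3.4, 0.5), (6.7, 1.1), (10.0, 1.9), (13.3, 2.9), (16.5, 4.0), (19.6, 5.3), (22.7, 6.8), (25.7, 8.4), (28.6, 10.2), (31.4, 12.1)]
from -212.7 [(2.7, 2.1), (5.3, 4.3), (7.7, 6.6), (10.1, 9.1), (12.3, 11.7), (14.4, 14.4), (16.3, 17.2), (18.0, 20.1), (19.7, 23.1), (21.1, 26.2)]
from -242.7 [(1.3, 3.1), (2.4, 6.4), (3.4, 9.6), (4.2, 12.9), (4.8, 16.3), (5.2, 19.7), (5.5, 23.0), (5.6, 26.4), (5.5, 29.9), (5.2, 33.2)]
from -272.7 [(-0.5, 3.4), (-1.1, 6.7), (-1.9, 10.0), (-2.9, 13.3), (-4.0, 16.5), (-5.3, 19.6), (-6.8, 22.7), (-8.4, 25.7), (-10.2, 28.6), (-12.1, 31.4)]
from -302.7 [(-2.1, 2.7), (-4.3, 5.3), (-6.6, 7.7), (-9.1, 10.1), (-11.7, 12.3), (-14.4, 14.4), (-17.2, 16.3), (-20.1, 18.0), (-23.1, 19.7), (-26.2, 21.1)]
from -332.7 [(-3.1, 1.3), (-6.4, 2.4), (-9.6, 3.4), (-12.9, 4.2), (-16.3, 4.8), (-19.7, 5.2), (-23.0, 5.5), (-26.4, 5.6), (-29.9, 5.5), (-33.2, 5.2)]
from -362.7 [(-3.4, -0.5), (-6.7, -1.1), (-10.0, -1.9), (-13.3, -2.9), (-16.5, -4.0), (-19.6, -5.3), (-22.7, -6.8), (-25.7, -8.4), (-28.6, -10.2), (-31.4, -12.1)]
from -392.7 [(-2.7, -2.1), (-5.3, -4.3), (-7.7, -6.6), (-10.1, -9.1), (-12.3, -11.7), (-14.4, -14.4), (-16.3, -17.2), (-18.0, -20.1), (-19.7, -23.1), (-21.1, -26.2)]
from -422.7 [(-1.3, -3.1), (-2.4, -6.4), (-3.4, -9.6), (-4.2, -12.9), (-4.8, -16.3), (-5.2, -19.7), (-5.5, -23.0), (-5.6, -26.4), (-5.5, -29.9), (-5.2, -33.2)]
from -452.7 [(0.5, -3.4), (1.1, -6.7), (1.9, -10.0), (2.9, -13.3), (4.0, -16.5), (5.3, -19.6), (6.8, -22.7), (8.4, -25.7), (10.2, -28.6), (12.1, -31.4)]
```

>>> {"api": "step_arm", "payload": {
  "motion": [
    {"dx": 1.9, "dy": -2.8, "dz": 0, "roll": 0},
    {"dx": 4.1, "dy": -5.4, "dz": 0, "roll": 0},
    {"dx": 6.5, "dy": -7.9, "dz": 0, "roll": 0},
    {"dx": 8.9, "dy": -10.2, "dz": 0, "roll": 0},
    {"dx": 11.5, "dy": -12.4, "dz": 0, "roll": 0},
    {"dx": 14.2, "dy": -14.5, "dz": 0, "roll": 0},
    {"dx": 17.0, "dy": -16.4, "dz": 0, "roll": 0},
    {"dx": 19.9, "dy": -18.2, "dz": 0, "roll": 0},
    {"dx": 22.9, "dy": -19.8, "dz": 0, "roll": 0},
    {"dx": 26.0, "dy": -21.3, "dz": 0, "roll": 0}
  ]
}}

```text
time_s: 12.75
position: [0.5828, 0.0226, 0.2177]
ee_rot: [0.002, 0.687, 0.727, 0.0]
force: [4.2, -7.1, 2.1]
width: 0.241
finger_force: 49.0
```

>>> {"api": "step_arm", "payload": {
  "motion": [
    {"dx": 3.1, "dy": -1.3, "dz": 0, "roll": 0},
    {"dx": 6.4, "dy": -2.4, "dz": 0, "roll": 0},
    {"dx": 9.6, "dy": -3.4, "dz": 0, "roll": 0},
    {"dx": 12.9, "dy": -4.2, "dz": 0, "roll": 0},
    {"dx": 16.3, "dy": -4.8, "dz": 0, "roll": 0},
    {"dx": 19.7, "dy": -5.2, "dz": 0, "roll": 0},
    {"dx": 23.0, "dy": -5.5, "dz": 0, "roll": 0},
    {"dx": 26.4, "dy": -5.6, "dz": 0, "roll": 0},
    {"dx": 29.9, "dy": -5.5, "dz": 0, "roll": 0},
    {"dx": 33.2, "dy": -5.2, "dz": 0, "roll": 0}
  ]
}}

```text
time_s: 13.58
position: [0.5743, 0.0551, 0.2176]
ee_rot: [0.001, 0.687, 0.727, -0.001]
force: [-2.5, -7.9, 7.4]
width: 0.244
finger_force: 49.4
```

>>> {"api": "step_arm", "payload": {
  "motion": [
    {"dx": 3.4, "dy": 0.5, "dz": 0, "roll": 0},
    {"dx": 6.7, "dy": 1.1, "dz": 0, "roll": 0},
    {"dx": 10.0, "dy": 1.9, "dz": 0, "roll": 0},
    {"dx": 13.3, "dy": 2.9, "dz": 0, "roll": 0},
    {"dx": 16.5, "dy": 4.0, "dz": 0, "roll": 0},
    {"dx": 19.6, "dy": 5.3, "dz": 0, "roll": 0},
    {"dx": 22.7, "dy": 6.8, "dz": 0, "roll": 0},
    {"dx": 25.7, "dy": 8.4, "dz": 0, "roll": 0},
    {"dx": 28.6, "dy": 10.2, "dz": 0, "roll": 0},
    {"dx": 31.4, "dy": 12.1, "dz": 0, "roll": 0}
  ]
}}

```text
time_s: 14.42
position: [0.5836, 0.0881, 0.2176]
ee_rot: [0.0, 0.686, 0.727, -0.002]
force: [-6.5, -6.1, 9.7]
width: 0.243
finger_force: 49.6
```

>>> {"api": "step_arm", "payload": {
  "motion": [
    {"dx": 2.7, "dy": 2.1, "dz": 0, "roll": 0},
    {"dx": 5.3, "dy": 4.3, "dz": 0, "roll": 0},
    {"dx": 7.7, "dy": 6.6, "dz": 0, "roll": 0},
    {"dx": 10.1, "dy": 9.1, "dz": 0, "roll": 0},
    {"dx": 12.3, "dy": 11.7, "dz": 0, "roll": 0},
    {"dx": 14.4, "dy": 14.4, "dz": 0, "roll": 0},
    {"dx": 16.3, "dy": 17.2, "dz": 0, "roll": 0},
    {"dx": 18.0, "dy": 20.1, "dz": 0, "roll": 0},
    {"dx": 19.7, "dy": 23.1, "dz": 0, "roll": 0},
    {"dx": 21.1, "dy": 26.2, "dz": 0, "roll": 0}
  ]
}}

```text
time_s: 15.25
position: [0.6083, 0.1118, 0.2177]
ee_rot: [-0.0, 0.686, 0.728, -0.001]
force: [-7.8, -3.3, 9.9]
width: 0.242
finger_force: 49.7
```

>>> {"api": "step_arm", "payload": {
  "motion": [
    {"dx": 1.3, "dy": 3.1, "dz": 0, "roll": 0},
    {"dx": 2.4, "dy": 6.4, "dz": 0, "roll": 0},
    {"dx": 3.4, "dy": 9.6, "dz": 0, "roll": 0},
    {"dx": 4.2, "dy": 12.9, "dz": 0, "roll": 0},
    {"dx": 4.8, "dy": 16.3, "dz": 0, "roll": 0},
    {"dx": 5.2, "dy": 19.7, "dz": 0, "roll": 0},
    {"dx": 5.5, "dy": 23.0, "dz": 0, "roll": 0},
    {"dx": 5.6, "dy": 26.4, "dz": 0, "roll": 0},
    {"dx": 5.5, "dy": 29.9, "dz": 0, "roll": 0},
    {"dx": 5.2, "dy": 33.2, "dz": 0, "roll": 0}
  ]
}}

```text
time_s: 16.08
position: [0.6411, 0.1197, 0.2177]
ee_rot: [-0.001, 0.686, 0.728, -0.001]
force: [-8.1, -0.9, 8.7]
width: 0.245
finger_force: 49.7
```

>>> {"api": "step_arm", "payload": {
  "motion": [
    {"dx": -0.5, "dy": 3.4, "dz": 0, "roll": 0},
    {"dx": -1.1, "dy": 6.7, "dz": 0, "roll": 0},
    {"dx": -1.9, "dy": 10.0, "dz": 0, "roll": 0},
    {"dx": -2.9, "dy": 13.3, "dz": 0, "roll": 0},
    {"dx": -4.0, "dy": 16.5, "dz": 0, "roll": 0},
    {"dx": -5.3, "dy": 19.6, "dz": 0, "roll": 0},
    {"dx": -6.8, "dy": 22.7, "dz": 0, "roll": 0},
    {"dx": -8.4, "dy": 25.7, "dz": 0, "roll": 0},
    {"dx": -10.2, "dy": 28.6, "dz": 0, "roll": 0},
    {"dx": -12.1, "dy": 31.4, "dz": 0, "roll": 0}
  ]
}}

```text
time_s: 16.92
position: [0.6729, 0.1104, 0.2177]
ee_rot: [-0.001, 0.686, 0.728, -0.0]
force: [-8.8, 0.8, 8.7]
width: 0.248
finger_force: 49.7
```

>>> {"api": "step_arm", "payload": {
  "motion": [
    {"dx": -2.1, "dy": 2.7, "dz": 0, "roll": 0},
    {"dx": -4.3, "dy": 5.3, "dz": 0, "roll": 0},
    {"dx": -6.6, "dy": 7.7, "dz": 0, "roll": 0},
    {"dx": -9.1, "dy": 10.1, "dz": 0, "roll": 0},
    {"dx": -11.7, "dy": 12.3, "dz": 0, "roll": 0},
    {"dx": -14.4, "dy": 14.4, "dz": 0, "roll": 0},
    {"dx": -17.2, "dy": 16.3, "dz": 0, "roll": 0},
    {"dx": -20.1, "dy": 18.0, "dz": 0, "roll": 0},
    {"dx": -23.1, "dy": 19.7, "dz": 0, "roll": 0},
    {"dx": -26.2, "dy": 21.1, "dz": 0, "roll": 0}
  ]
}}

```text
time_s: 17.75
position: [0.6958, 0.087, 0.2178]
ee_rot: [-0.002, 0.685, 0.728, 0.001]
force: [-5.0, 4.7, 6.1]
width: 0.246
finger_force: 49.7
```

>>> {"api": "step_arm", "payload": {
  "motion": [
    {"dx": -3.1, "dy": 1.3, "dz": 0, "roll": 0},
    {"dx": -6.4, "dy": 2.4, "dz": 0, "roll": 0},
    {"dx": -9.6, "dy": 3.4, "dz": 0, "roll": 0},
    {"dx": -12.9, "dy": 4.2, "dz": 0, "roll": 0},
    {"dx": -16.3, "dy": 4.8, "dz": 0, "roll": 0},
    {"dx": -19.7, "dy": 5.2, "dz": 0, "roll": 0},
    {"dx": -23.0, "dy": 5.5, "dz": 0, "roll": 0},
    {"dx": -26.4, "dy": 5.6, "dz": 0, "roll": 0},
    {"dx": -29.9, "dy": 5.5, "dz": 0, "roll": 0},
    {"dx": -33.2, "dy": 5.2, "dz": 0, "roll": 0}
  ]
}}

```text
time_s: 18.58
position: [0.7043, 0.0551, 0.2178]
ee_rot: [-0.001, 0.685, 0.729, 0.002]
force: [0.0, 8.3, 2.8]
width: 0.238
finger_force: 49.5
```

>>> {"api": "step_arm", "payload": {
  "motion": [
    {"dx": -3.4, "dy": -0.5, "dz": 0, "roll": 0},
    {"dx": -6.7, "dy": -1.1, "dz": 0, "roll": 0},
    {"dx": -10.0, "dy": -1.9, "dz": 0, "roll": 0},
    {"dx": -13.3, "dy": -2.9, "dz": 0, "roll": 0},
    {"dx": -16.5, "dy": -4.0, "dz": 0, "roll": 0},
    {"dx": -19.6, "dy": -5.3, "dz": 0, "roll": 0},
    {"dx": -22.7, "dy": -6.8, "dz": 0, "roll": 0},
    {"dx": -25.7, "dy": -8.4, "dz": 0, "roll": 0},
    {"dx": -28.6, "dy": -10.2, "dz": 0, "roll": 0},
    {"dx": -31.4, "dy": -12.1, "dz": 0, "roll": 0}
  ]
}}

```text
time_s: 19.42
position: [0.6955, 0.022, 0.2178]
ee_rot: [0.0, 0.685, 0.728, 0.003]
force: [6.4, 5.7, 0.5]
width: 0.247
finger_force: 49.3
```

>>> {"api": "step_arm", "payload": {
  "motion": [
    {"dx": -2.7, "dy": -2.1, "dz": 0, "roll": 0},
    {"dx": -5.3, "dy": -4.3, "dz": 0, "roll": 0},
    {"dx": -7.7, "dy": -6.6, "dz": 0, "roll": 0},
    {"dx": -10.1, "dy": -9.1, "dz": 0, "roll": 0},
    {"dx": -12.3, "dy": -11.7, "dz": 0, "roll": 0},
    {"dx": -14.4, "dy": -14.4, "dz": 0, "roll": 0},
    {"dx": -16.3, "dy": -17.2, "dz": 0, "roll": 0},
    {"dx": -18.0, "dy": -20.1, "dz": 0, "roll": 0},
    {"dx": -19.7, "dy": -23.1, "dz": 0, "roll": 0},
    {"dx": -21.1, "dy": -26.2, "dz": 0, "roll": 0}
  ]
}}

```text
time_s: 20.25
position: [0.671, -0.002, 0.2178]
ee_rot: [0.001, 0.686, 0.728, 0.002]
force: [7.5, 2.3, -0.6]
width: 0.247
finger_force: 49.2
```

>>> {"api": "step_arm", "payload": {
  "motion": [
    {"dx": -1.3, "dy": -3.1, "dz": 0, "roll": 0},
    {"dx": -2.4, "dy": -6.4, "dz": 0, "roll": 0},
    {"dx": -3.4, "dy": -9.6, "dz": 0, "roll": 0},
    {"dx": -4.2, "dy": -12.9, "dz": 0, "roll": 0},
    {"dx": -4.8, "dy": -16.3, "dz": 0, "roll": 0},
    {"dx": -5.2, "dy": -19.7, "dz": 0, "roll": 0},
    {"dx": -5.5, "dy": -23.0, "dz": 0, "roll": 0},
    {"dx": -5.6, "dy": -26.4, "dz": 0, "roll": 0},
    {"dx": -5.5, "dy": -29.9, "dz": 0, "roll": 0},
    {"dx": -5.2, "dy": -33.2, "dz": 0, "roll": 0}
  ]
}}

```text
time_s: 21.08
position: [0.6382, -0.0103, 0.2178]
ee_rot: [0.002, 0.686, 0.727, 0.002]
force: [8.7, -0.4, -0.5]
width: 0.247
finger_force: 49.2
```

>>> {"api": "step_arm", "payload": {
  "motion": [
    {"dx": 0.5, "dy": -3.4, "dz": 0, "roll": 0},
    {"dx": 1.1, "dy": -6.7, "dz": 0, "roll": 0},
    {"dx": 1.9, "dy": -10.0, "dz": 0, "roll": 0},
    {"dx": 2.9, "dy": -13.3, "dz": 0, "roll": 0},
    {"dx": 4.0, "dy": -16.5, "dz": 0, "roll": 0},
    {"dx": 5.3, "dy": -19.6, "dz": 0, "roll": 0},
    {"dx": 6.8, "dy": -22.7, "dz": 0, "roll": 0},
    {"dx": 8.4, "dy": -25.7, "dz": 0, "roll": 0},
    {"dx": 10.2, "dy": -28.6, "dz": 0, "roll": 0},
    {"dx": 12.1, "dy": -31.4, "dz": 0, "roll": 0}
  ]
}}

```text
time_s: 21.92
position: [0.6061, -0.0012, 0.2177]
ee_rot: [0.002, 0.686, 0.727, 0.001]
force: [7.5, -2.9, 0.2]
width: 0.244
finger_force: 49.2
```

>>> {"api": "step_arm", "payload": {
  "motion": [
    {"dx": 2.1, "dy": -2.7, "dz": 0, "roll": 0},
    {"dx": 4.3, "dy": -5.3, "dz": 0, "roll": 0},
    {"dx": 6.6, "dy": -7.7, "dz": 0, "roll": 0},
    {"dx": 9.1, "dy": -10.1, "dz": 0, "roll": 0},
    {"dx": 11.7, "dy": -12.3, "dz": 0, "roll": 0},
    {"dx": 14.4, "dy": -14.4, "dz": 0, "roll": 0},
    {"dx": 17.2, "dy": -16.3, "dz": 0, "roll": 0},
    {"dx": 20.1, "dy": -18.0, "dz": 0, "roll": 0},
    {"dx": 23.1, "dy": -19.7, "dz": 0, "roll": 0},
    {"dx": 26.2, "dy": -21.1, "dz": 0, "roll": 0}
  ]
}}

```text
time_s: 22.75
position: [0.5828, 0.0226, 0.2177]
ee_rot: [0.002, 0.687, 0.727, 0.0]
force: [4.4, -7.0, 3.2]
width: 0.246
finger_force: 49.3
```

>>> {"api": "step_arm", "payload": {
  "motion": [
    {"dx": 3.1, "dy": -1.3, "dz": 0, "roll": 0},
    {"dx": 6.4, "dy": -2.4, "dz": 0, "roll": 0},
    {"dx": 9.6, "dy": -3.4, "dz": 0, "roll": 0},
    {"dx": 12.9, "dy": -4.2, "dz": 0, "roll": 0},
    {"dx": 16.3, "dy": -4.8, "dz": 0, "roll": 0},
    {"dx": 19.7, "dy": -5.2, "dz": 0, "roll": 0},
    {"dx": 23.0, "dy": -5.5, "dz": 0, "roll": 0},
    {"dx": 26.4, "dy": -5.6, "dz": 0, "roll": 0},
    {"dx": 29.9, "dy": -5.5, "dz": 0, "roll": 0},
    {"dx": 33.2, "dy": -5.2, "dz": 0, "roll": 0}
  ]
}}

```text
time_s: 23.58
position: [0.5744, 0.0551, 0.2176]
ee_rot: [0.001, 0.687, 0.727, -0.001]
force: [-1.7, -8.7, 8.3]
width: 0.242
finger_force: 49.7
```

>>> {"api": "step_arm", "payload": {
  "motion": [
    {"dx": 3.4, "dy": 0.5, "dz": 0, "roll": 0},
    {"dx": 6.7, "dy": 1.1, "dz": 0, "roll": 0},
    {"dx": 10.0, "dy": 1.9, "dz": 0, "roll": 0},
    {"dx": 13.3, "dy": 2.9, "dz": 0, "roll": 0},
    {"dx": 16.5, "dy": 4.0, "dz": 0, "roll": 0},
    {"dx": 19.6, "dy": 5.3, "dz": 0, "roll": 0},
    {"dx": 22.7, "dy": 6.8, "dz": 0, "roll": 0},
    {"dx": 25.7, "dy": 8.4, "dz": 0, "roll": 0},
    {"dx": 28.6, "dy": 10.2, "dz": 0, "roll": 0},
    {"dx": 31.4, "dy": 12.1, "dz": 0, "roll": 0}
  ]
}}

```text
time_s: 24.42
position: [0.5828, 0.0866, 0.2176]
ee_rot: [0.0, 0.687, 0.727, -0.003]
force: [-11.3, -9.9, 13.7]
width: 0.238
finger_force: 50.5
```

Turning resistance rose from 8.5 to 14 N during the last step, so first touch was at a knob angle of about 165° ±15°. Half a turn more means stopping at a measured angle of about -15°.

>>> {"api": "step_arm", "payload": {
  "motion": [
    {"dx": 2.7, "dy": 2.1, "dz": 0, "roll": 0},
    {"dx": 5.3, "dy": 4.3, "dz": 0, "roll": 0},
    {"dx": 7.7, "dy": 6.6, "dz": 0, "roll": 0},
    {"dx": 10.1, "dy": 9.1, "dz": 0, "roll": 0},
    {"dx": 12.3, "dy": 11.7, "dz": 0, "roll": 0},
    {"dx": 14.4, "dy": 14.4, "dz": 0, "roll": 0},
    {"dx": 16.3, "dy": 17.2, "dz": 0, "roll": 0},
    {"dx": 18.0, "dy": 20.1, "dz": 0, "roll": 0},
    {"dx": 19.7, "dy": 23.1, "dz": 0, "roll": 0},
    {"dx": 21.1, "dy": 26.2, "dz": 0, "roll": 0}
  ],
  "force": 70
}}

```text
time_s: 25.25
position: [0.6071, 0.1111, 0.2177]
ee_rot: [-0.001, 0.686, 0.727, -0.002]
force: [-14.4, -3.9, 14.7]
width: 0.24
finger_force: 67.8
```

>>> {"api": "step_arm", "payload": {
  "motion": [
    {"dx": 1.3, "dy": 3.1, "dz": 0, "roll": 0},
    {"dx": 2.4, "dy": 6.4, "dz": 0, "roll": 0},
    {"dx": 3.4, "dy": 9.6, "dz": 0, "roll": 0},
    {"dx": 4.2, "dy": 12.9, "dz": 0, "roll": 0},
    {"dx": 4.8, "dy": 16.3, "dz": 0, "roll": 0},
    {"dx": 5.2, "dy": 19.7, "dz": 0, "roll": 0},
    {"dx": 5.5, "dy": 23.0, "dz": 0, "roll": 0},
    {"dx": 5.6, "dy": 26.4, "dz": 0, "roll": 0},
    {"dx": 5.5, "dy": 29.9, "dz": 0, "roll": 0},
    {"dx": 5.2, "dy": 33.2, "dz": 0, "roll": 0}
  ]
}}

```text
time_s: 26.08
position: [0.6396, 0.1197, 0.2177]
ee_rot: [-0.002, 0.686, 0.728, -0.002]
force: [-14.7, -0.8, 12.7]
width: 0.236
finger_force: 67.8
```

>>> {"api": "step_arm", "payload": {
  "motion": [
    {"dx": -0.5, "dy": 3.4, "dz": 0, "roll": 0},
    {"dx": -1.1, "dy": 6.7, "dz": 0, "roll": 0},
    {"dx": -1.9, "dy": 10.0, "dz": 0, "roll": 0},
    {"dx": -2.9, "dy": 13.3, "dz": 0, "roll": 0},
    {"dx": -4.0, "dy": 16.5, "dz": 0, "roll": 0},
    {"dx": -5.3, "dy": 19.6, "dz": 0, "roll": 0},
    {"dx": -6.8, "dy": 22.7, "dz": 0, "roll": 0},
    {"dx": -8.4, "dy": 25.7, "dz": 0, "roll": 0},
    {"dx": -10.2, "dy": 28.6, "dz": 0, "roll": 0},
    {"dx": -12.1, "dy": 31.4, "dz": 0, "roll": 0}
  ]
}}

```text
time_s: 26.92
position: [0.6714, 0.1113, 0.2177]
ee_rot: [-0.002, 0.685, 0.728, -0.001]
force: [-14.7, 2.8, 11.4]
width: 0.243
finger_force: 67.9
```

>>> {"api": "step_arm", "payload": {
  "motion": [
    {"dx": -2.1, "dy": 2.7, "dz": 0, "roll": 0},
    {"dx": -4.3, "dy": 5.3, "dz": 0, "roll": 0},
    {"dx": -6.6, "dy": 7.7, "dz": 0, "roll": 0},
    {"dx": -9.1, "dy": 10.1, "dz": 0, "roll": 0},
    {"dx": -11.7, "dy": 12.3, "dz": 0, "roll": 0},
    {"dx": -14.4, "dy": 14.4, "dz": 0, "roll": 0},
    {"dx": -17.2, "dy": 16.3, "dz": 0, "roll": 0},
    {"dx": -20.1, "dy": 18.0, "dz": 0, "roll": 0},
    {"dx": -23.1, "dy": 19.7, "dz": 0, "roll": 0},
    {"dx": -26.2, "dy": 21.1, "dz": 0, "roll": 0}
  ]
}}

```text
time_s: 27.75
position: [0.6945, 0.0892, 0.2178]
ee_rot: [-0.003, 0.684, 0.729, 0.001]
force: [-10.1, 10.4, 7.5]
width: 0.241
finger_force: 68.0
```

>>> {"api": "step_arm", "payload": {
  "motion": [
    {"dx": -3.1, "dy": 1.3, "dz": 0, "roll": 0},
    {"dx": -6.4, "dy": 2.4, "dz": 0, "roll": 0},
    {"dx": -9.6, "dy": 3.4, "dz": 0, "roll": 0},
    {"dx": -12.9, "dy": 4.2, "dz": 0, "roll": 0},
    {"dx": -16.3, "dy": 4.8, "dz": 0, "roll": 0},
    {"dx": -19.7, "dy": 5.2, "dz": 0, "roll": 0},
    {"dx": -23.0, "dy": 5.5, "dz": 0, "roll": 0},
    {"dx": -26.4, "dy": 5.6, "dz": 0, "roll": 0},
    {"dx": -29.9, "dy": 5.5, "dz": 0, "roll": 0},
    {"dx": -33.2, "dy": 5.2, "dz": 0, "roll": 0}
  ]
}}

```text
time_s: 28.58
position: [0.7042, 0.0581, 0.2179]
ee_rot: [-0.002, 0.684, 0.729, 0.003]
force: [1.3, 15.0, 1.1]
width: 0.242
finger_force: 68.2
```

>>> {"api": "step_arm", "payload": {
  "motion": [
    {"dx": -3.4, "dy": -0.5, "dz": 0, "roll": 0},
    {"dx": -6.7, "dy": -1.1, "dz": 0, "roll": 0},
    {"dx": -10.0, "dy": -1.9, "dz": 0, "roll": 0},
    {"dx": -13.3, "dy": -2.9, "dz": 0, "roll": 0},
    {"dx": -16.5, "dy": -4.0, "dz": 0, "roll": 0},
    {"dx": -19.6, "dy": -5.3, "dz": 0, "roll": 0},
    {"dx": -19.6, "dy": -5.3, "dz": 0, "roll": 0},
    {"dx": -19.6, "dy": -5.3, "dz": 0, "roll": 0},
    {"dx": -19.6, "dy": -5.3, "dz": 0, "roll": 0},
    {"dx": -19.6, "dy": -5.3, "dz": 0, "roll": 0}
  ]
}}

```text
time_s: 29.42
position: [0.7017, 0.0365, 0.2179]
ee_rot: [-0.001, 0.685, 0.729, 0.004]
force: [5.8, 11.3, -0.8]
width: 0.237
finger_force: 68.5
```

>>> {"api": "step_arm", "payload": {
  "motion": [
    {"dx": 0.8, "dy": 0.3, "dz": 0, "roll": 0},
    {"dx": 1.6, "dy": 0.6, "dz": 0, "roll": 0},
    {"dx": 2.4, "dy": 0.8, "dz": 0, "roll": 0},
    {"dx": 2.4, "dy": 0.8, "dz": 0, "roll": 0},
    {"dx": 2.4, "dy": 0.8, "dz": 0, "roll": 0},
    {"dx": 2.4, "dy": 0.8, "dz": 0, "roll": 0},
    {"dx": 2.4, "dy": 0.8, "dz": 0, "roll": 0},
    {"dx": 2.4, "dy": 0.8, "dz": 0, "roll": 0},
    {"dx": 2.4, "dy": 0.8, "dz": 0, "roll": 0},
    {"dx": 2.4, "dy": 0.8, "dz": 0, "roll": 0}
  ]
}}

```text
time_s: 30.25
position: [0.7017, 0.0366, 0.2179]
ee_rot: [-0.0, 0.685, 0.728, 0.002]
force: [2.8, 6.0, 2.4]
width: 0.238
finger_force: 68.6
```

>>> {"api": "step_arm", "payload": {
  "motion": [
    {"dx": 0, "dy": 0, "dz": 0, "roll": 0},
    {"dx": 0, "dy": 0, "dz": 0, "roll": 0},
    {"dx": 0, "dy": 0, "dz": 0, "roll": 0},
    {"dx": 0, "dy": 0, "dz": 0, "roll": 0},
    {"dx": 0, "dy": 0, "dz": 0, "roll": 0},
    {"dx": 0, "dy": 0, "dz": 0, "roll": 0},
    {"dx": 0, "dy": 0, "dz": 0, "roll": 0},
    {"dx": 0, "dy": 0, "dz": 0, "roll": 0},
    {"dx": 0, "dy": 0, "dz": 0, "roll": 0},
    {"dx": 0, "dy": 0, "dz": 0, "roll": 0}
  ],
  "fingers": 0.57
}}

```text
time_s: 31.08
position: [0.7006, 0.034, 0.2173]
ee_rot: [0.0, 0.686, 0.728, 0.0]
force: [-0.3, 0.7, -1.0]
width: 0.569
finger_force: 0.0
```

>>> {"api": "step_arm", "payload": {
  "motion": [
    {"dx": 0, "dy": 0, "dz": -10, "roll": 0},
    {"dx": 0, "dy": 0, "dz": -20, "roll": 0},
    {"dx": 0, "dy": 0, "dz": -35, "roll": 0},
    {"dx": 0, "dy": 0, "dz": -50, "roll": 0},
    {"dx": 0, "dy": 0, "dz": -65, "roll": 0},
    {"dx": 0, "dy": 0, "dz": -80, "roll": 0},
    {"dx": 0, "dy": 0, "dz": -90, "roll": 0},
    {"dx": 0, "dy": 0, "dz": -90, "roll": 0},
    {"dx": 0, "dy": 0, "dz": -90, "roll": 0},
    {"dx": 0, "dy": 0, "dz": -90, "roll": 0}
  ]
}}

```text
time_s: 31.92
position: [0.7003, 0.0339, 0.3066]
ee_rot: [-0.0, 0.686, 0.728, -0.0]
force: [0.6, 1.0, -0.5]
width: 0.572
finger_force: 0.0
```

Run:
```python
from h import *
im=cams.grab_frame("wrist"); cv2.imwrite("pics/w4.png",cv2.resize(im[:,:,::-1],(768,576))); s=env.read_state(); print(s["position"].round(4),s["force"].round(1),s["time_s"])
```

```text
[0.7002 0.0338 0.3063] [0.  0.1 0.1] 31.9667
```

View pics/w4.png

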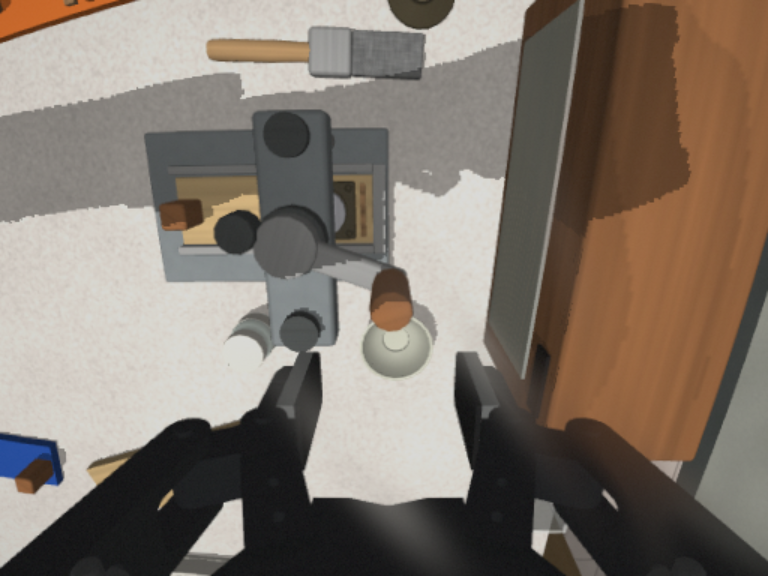

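The gripper is clear of the knob at (391,310). The board's far end is at the stop (375,210), the foot is on the plaque, and the bystanders in view look undisturbed. I'm handing in.

```bash
python3 -c "
from station import env
print(env.sign_off())"
```

```text
the job is handed in; nothing more can be done
None
```

I slid the carrier home against the stop, wound the press about half a turn past first touch (touch found to within about ±15°), released the crank and handed the job in; no verdict came back.

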